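# Sound the tube block's well and seat the tube that fits it

### The job

Use the depth rod to find out how deep the empty well of the aluminium tube block is: hold it upright and lower its foot into the well to feel for the bottom, then stand the rod upright on the bench again, clear of the block. Of the two sample tubes, take the one whose frosted lower part is as long as the well is deep, and lower it gently, upright, to the bottom of the well, so that just its white sleeve and cap stand out above the block. Leave the other tube standing on the bench.

Things in the scene. Friction and masses are not known exactly. Their poses are not given: they have to be found in the camera images.
- well_mouth (a point): Centre of the mouth of the round blind well, 46 mm wide, in the top face of a fixed aluminium block 130 (x) by 190 (y) by 90 mm high; z up, x, y along the block's sides. The mouth is 40 mm from the block's middle towards -y. The flat rigid floor is either 40 or 75 mm below the mouth, differing from time to time. Small vial caps stand 12 mm proud on the +y half, from 68 mm off the well's centre.
- rod_mid (a point): Centre (half-way up) of the depth rod, z along it towards the knob. Loose steel rod, 160 mm long in all, 150 g, standing upright on the bench on a flat round foot 34 mm wide and 10 mm thick. Above it a 10 mm shaft with black rings every 10 mm from the foot's underside (at 20 to 100 mm), and at the top a dark round knob 24 mm wide and 45 mm tall, to be held: the knob's middle is 57 mm above this point, the foot's underside 80 mm below it.
- short_tube_mid (a point): Centre (half-way up) of the short sample tube, z up: loose, rigid, round, flat-footed, 30 mm wide, 90 mm tall, about 60 g, standing upright on the bench. Its top 50 mm are a white sleeve and grey cap; the frosted tan lower part is 40 mm long.
- long_tube_mid (a point): Centre (half-way up) of the long sample tube, z up. Like the short tube, 30 mm wide, but 125 mm tall and about 80 g: again 50 mm of white sleeve and grey cap at the top, the frosted tan lower part 75 mm long. Rod, tubes and a low wide jar (54 mm wide, 60 mm tall, not needed) stand in four places on the bench to the left and right of the block, in any order, their centres at least 85 mm apart.

How it is judged:
By the outcome, as a careful person would: the job done as asked, in the order asked, and still so for the second after the job is handed in, with the robot touching nothing.
It also fails if it takes over 72 s, if anything falls off the work surface, if the arm or the gripper's body presses on something with over 40 N, if the wrist force passes 120 N, or if a joint passes its speed limit or range.

### The arm

A 7-joint arm with a two-finger parallel gripper is mounted at the origin on the work surface. World frame = base frame: x ahead of the robot, y to its left, z up, the work surface at z = 0. Lengths are in m, angles in degrees, forces in N, time in s.
With the tool pointing down it reaches from about 0.4 to 0.85 m from the base axis. Payload 4.4 kg.
Tool frame: the origin (TCP) lies at the very end of the fingers, on their centre line; the grasp point (between the pads) lies 19 mm behind it; z points along the fingers, y is the direction in which the jaws open and shut (so a half turn about z gives the same grasp; the last joint's range is limited). The gripper opens to 94 mm and grips with 3 to 60 N. Pads are 16 mm wide; open, the fingers measure 119 mm over their backs; the gripper's body (75 mm by 177 mm) begins 78 mm behind the grasp point.
Start: joints at [-70.52, 36.005, 2.206, 86.941, -1.547, 57.084, -1.146], TCP at [0.257, 0.597, 0.205] pointing down, gripper open.
Joint ranges: [-175.42, 175.42], [-21.48, 121.26], [-71.46, 75.88], [10.55, 141.38], [-63.04, 243.04], [13.31, 113.54], [-168.57, 168.57]. Speed limits (degrees/s): [147.25, 147.25, 180, 180, 180, 180, 180].

### API

Orientations are given as [roll, pitch, yaw] about the fixed x, y, z axes, in that order (R = Rz(yaw) Ry(pitch) Rx(roll)).
In Python, from plant import monitor, camera, job gives the robot as it stands. The module is installed in compiled form; this text tells all that it offers.
- The arm moves only by the tool apply_moves, never from a script. Its argument "increments" is a list of rows, each an object of numbers: "x", "y", "z": the shift along the world's x, y, z in mm; "rx", "ry", "rz": the turn, a rotation vector about the world's x, y, z in rad; "fingers": the opening, from 0 (shut) to 1 (fully open). A call has 1 to 8 rows; each row is the pose to reach, as a shift and turn from the pose measured when the call began; what a row does not reach only later rows make up. A row lasts 1/8 s, in which the tool goes at most 62.5 mm and 10.7 degrees, less where a joint would pass 70% of its speed; a pose out of reach is approached as far as the arm can. A call with a gripper value outside its range is refused whole. The fingers move at their own pace and stop on an object; the grip force is fixed at half the most. Time passes only in rows, so rows that repeat a pose let the fingers close. It gives the time, the measured TCP pose, the force and the opening at its end, in the units of the state.
- monitor.state(): the state, without advancing time (a new reading comes with each control period).
- camera(name): name is "scene" or "top"; returns a dict with "image" (384x512x3 uint8, blue, green, red), "fx", "fy", "cx", "cy" (pixels), "rvec" (rotation vector, rad) and "tvec" (3), from world to camera coordinates, as OpenCV has them. Camera axes: x right, y down, z forward; pixel columns grow to the right and rows downward; lengths in m; the calibration is good to about 2 mm. A picture is of the moment at which its call begins. There is no depth.
- job.job_done(): hands the job in, once; it reports no verdict.
The state is a dict: "time_s": time; "joints": joint angles; "qd": joint speeds; "joint_efforts": joint torques, N m; "ee_pos": TCP position; "ee_rot": TCP orientation; "force": force on the tool from outside, world axes, zero at the start; "wrist_torque": the same for the moment, N m; "width": finger opening in m.
Only numpy, scipy, OpenCV 4.12 (cv2) and the standard library are available. Lean on these libraries where they do the work, as an engineer would, in place of code of your own. Each camera call takes 0.05 s, during which the arm holds its last target.

## Working session

There is one attempt and no reset: what is moved stays moved. The work goes in short steps, Python scripts to look and compute and a tool call to move; the robot and the scene stay as the last step left them, time stands still between calls to the robot, and variables do not carry over. Pictures are saved under pics/ and viewed, and the job is handed in when it is done.

Besides the shell and the picture viewer there is one more tool, called after "Request:" by a JSON object that holds its "name" and its "arguments". apply_moves: Moves the arm, as the interface text tells. Its arguments: {"type":"object","properties":{"increments":{"type":"array","items":{"type":"object","properties":{"x":{"type":"number"},"y":{"type":"number"},"z":{"type":"number"},"rx":{"type":"number"},"ry":{"type":"number"},"rz":{"type":"number"},"fingers":{"type":"number"}}}}},"required":["increments"]}

```bash
mkdir -p pics; cat > h.py <<'E'
import numpy as np, cv2
from plant import monitor, camera, job
def P(c):
    R=cv2.Rodrigues(np.array(c["rvec"],float))[0]; K=np.array([[c["fx"],0,c["cx"]],[0,c["fy"],c["cy"]],[0,0,1]])
    return K,R,np.array(c["tvec"],float).reshape(3)
def proj(c,p):
    K,R,t=P(c); q=K@(R@np.array(p,float)+t); return q[:2]/q[2]
def plane(c,u,v,z):
    K,R,t=P(c); d=R.T@np.linalg.inv(K)@np.array([u,v,1.]); o=-R.T@t; return o+d*(z-o[2])/d[2]
def tri(c1,p1,c2,p2):
    A=[];K1,R1,t1=P(c1);K2,R2,t2=P(c2)
    X=cv2.triangulatePoints(K1@np.c_[R1,t1],K2@np.c_[R2,t2],np.array(p1,float).reshape(2,1),np.array(p2,float).reshape(2,1));return (X[:3]/X[3]).ravel()
E
python3 - <<'E'
from h import *
import pickle
s=monitor.state();print(s)
for n in("scene","top"):
    c=camera(n);pickle.dump(c,open(n+".pkl","wb"));K,R,t=P(c);print(n,K[0,0],-R.T@t,R[2])
    cv2.imwrite(f"pics/{n}0.png",c["image"])
E
```

```text
{'time_s': 0.0, 'joints': array([-70.51902211,  36.05773781,   2.20408933,  86.99529573,
        -1.54776439,  57.08249173,  -1.14439549]), 'qd': array([ 0.02324395,  0.03095177,  0.10123881, -0.03249588,  0.1174444 ,
        0.05847644, -0.00085191]), 'joint_efforts': array([ 6.18443173e-04, -5.49745345e+01,  1.14323560e+00, -1.86633611e+01,
       -5.24183444e-02,  2.36648368e-02,  1.55113244e-04]), 'ee_pos': array([0.25631966, 0.5966139 , 0.20457185]), 'ee_rot': array([-1.79894206e+02,  1.55700584e-03,  1.56748840e+02]), 'force': array([ 0.50495991,  0.61340059, -0.43814159]), 'wrist_torque': array([-0.02053309,  0.00593849,  0.00129996]), 'width': 0.09409907122150628}
scene 463.2311815519768 [1.28521497 0.20100407 0.74007098] [-0.74987953 -0.19526209 -0.63210236]
top 409.03083346623987 [ 0.3002829  -0.00640937  1.13297516] [ 2.00387583e-01  8.73583369e-04 -9.79716313e-01]
```

View pics/scene0.png

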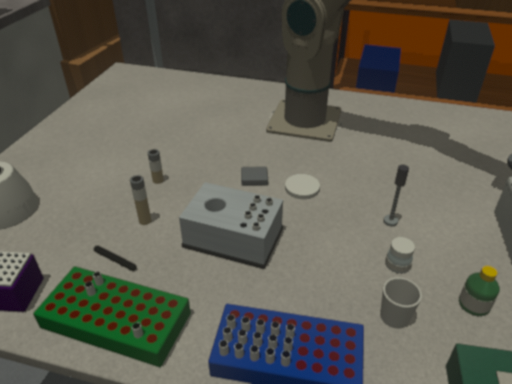

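View pics/top0.png

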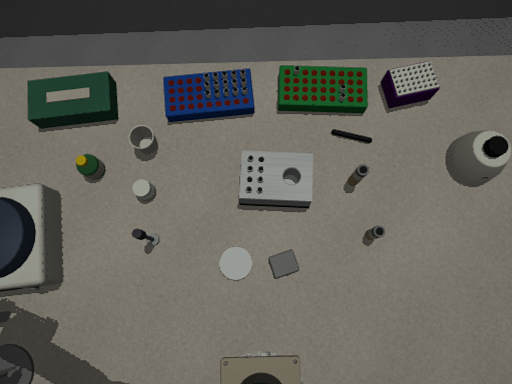

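The scene view shows the block with its well at (215,205), the tubes at (155,165) and (140,200), and the rod at (400,195). In the top view, the well is at (291,177), the tubes at (375,233) and (358,175), and the rod at (140,235). Next I'll enlarge crops.

```bash
python3 - <<'E'
import cv2,pickle
s=pickle.load(open("scene.pkl","rb"))["image"];t=pickle.load(open("top.pkl","rb"))["image"]
def crop(im,x,y,w,h,k):
    return cv2.resize(im[y:y+h,x:x+w],None,fx=k,fy=k,interpolation=cv2.INTER_CUBIC)
import numpy as np
cv2.imwrite("pics/c1.png",np.hstack([crop(s,120,140,80,100,5),crop(s,370,150,80,100,5)]))
cv2.imwrite("pics/c2.png",np.hstack([crop(t,340,150,50,100,6),crop(t,120,160,50,100,6)]))
cv2.imwrite("pics/c3.png",np.hstack([crop(t,230,140,90,80,4),crop(s,175,180,115,80,3)[:0] if 0 else cv2.resize(crop(s,175,175,115,90,3),(400,320))]))
E
```

```text
(no output)
```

View pics/c1.png

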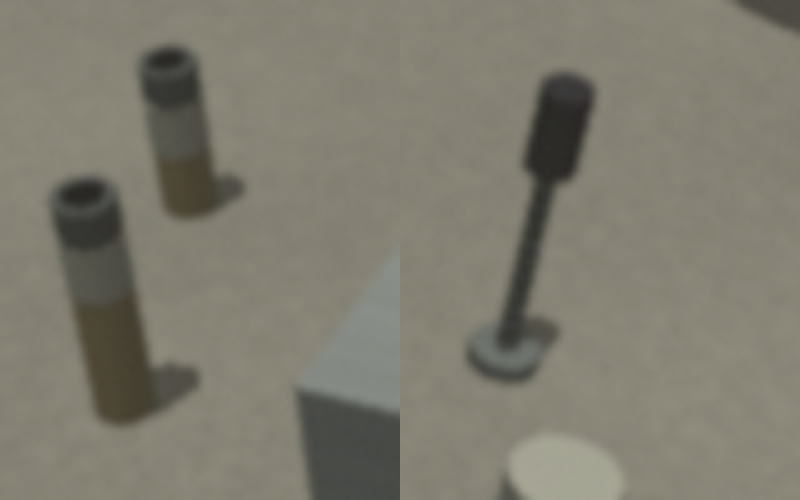

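View pics/c2.png

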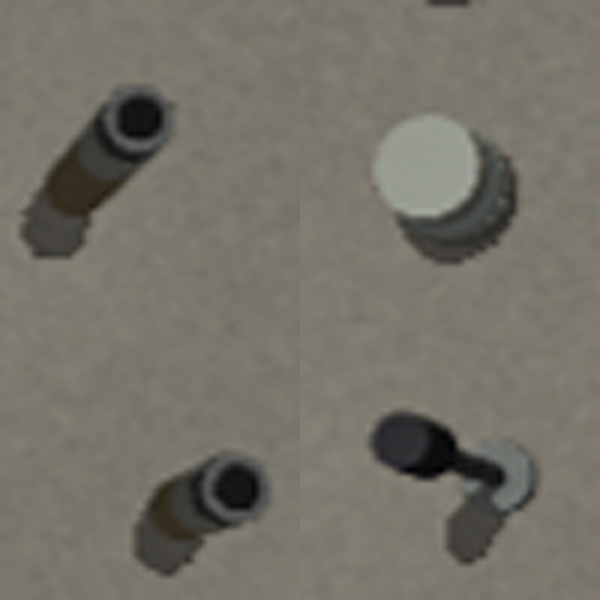

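View pics/c3.png

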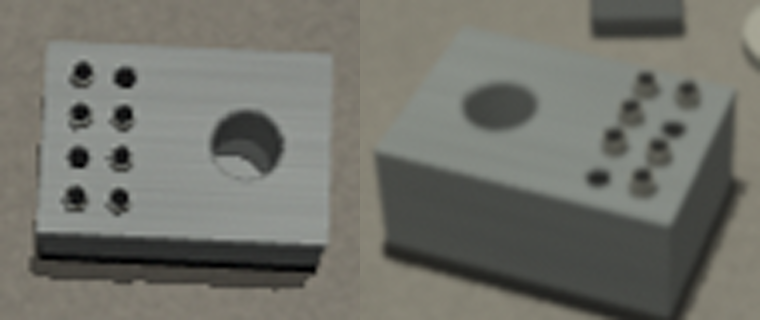

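```bash
python3 - <<'E'
from h import *
import pickle
s=pickle.load(open("scene.pkl","rb"));t=pickle.load(open("top.pkl","rb"))
f=lambda x0,y0,px,py,kx,ky=None:(x0+(px+.5)/kx-.5,y0+(py+.5)/(ky or kx)-.5)
for n,a,b,z in [("short",f(120,140,168,57,5),f(340,150,236,486,6),.09),("long",f(120,140,85,192,5),f(340,150,138,117,6),.125),
 ("knob",f(370,150,168,90,5),f(120,160,102,440,6),.16),("foot",f(370,150,104,351,5),f(120,160,200,474,6),.01),("well",f(175,175,140,106,3.478,3.556),f(230,140,247,145,4),.09)]:
    print(n,tri(s,a,t,b).round(4),plane(s,*a,z).round(4),plane(t,*b,z).round(4))
for q in [(47,41),(333,56),(328,244),(38,232)]:
    print(plane(t,*f(230,140,*q,4),.09).round(4))
E
```

```text
short [ 0.4147 -0.3112  0.0917] [ 0.4124 -0.3119  0.09  ] [ 0.4151 -0.3124  0.09  ]
long [ 0.5685 -0.2727  0.1261] [ 0.5673 -0.2729  0.125 ] [ 0.5691 -0.2736  0.125 ]
knob [0.4161 0.2879 0.1573] [0.4197 0.2882 0.16  ] [0.4158 0.2861 0.16  ]
foot [0.4172 0.2878 0.0062] [0.4214 0.2881 0.01  ] [0.4169 0.2857 0.01  ]
well [ 0.5651 -0.0943  0.0876] [ 0.5677 -0.0927  0.09  ] [ 0.5646 -0.0948  0.09  ]
[0.6393 0.0355 0.09  ]
[ 0.6241 -0.1543  0.09  ]
[ 0.4972 -0.1446  0.09  ]
[0.5097 0.0434 0.09  ]
```

Triangulated heights agree with the given ones to within about 3 mm (0.092, 0.126, 0.157 and 0.088). The block is yawed by about −4° and the well is at about (0.565, −0.0945). Next I go above the rod at (0.4165, 0.2875).

Request:
{"name": "apply_moves", "arguments": {"increments": [{"x":20,"y":-39,"rz":-0.07,"fingers":1},{"x":40,"y":-78,"rz":-0.14,"fingers":1},{"x":60,"y":-116,"rz":-0.21,"fingers":1},{"x":80,"y":-155,"rz":-0.28,"fingers":1},{"x":100,"y":-194,"rz":-0.35,"fingers":1},{"x":120,"y":-232,"rz":-0.42,"fingers":1},{"x":140,"y":-271,"rz":-0.49,"fingers":1},{"x":160,"y":-309,"rz":-0.56,"fingers":1}]}}

```text
invalid input at $.increments[0]: expected keys x, y, z, rx, ry, rz, fingers
```

Request:
{"name": "apply_moves", "arguments": {"increments": [{"fingers":1},{"fingers":1}]}}

```text
invalid input at $.increments[0]: expected keys x, y, z, rx, ry, rz, fingers
```

```bash
cat > look.py <<'E'
import sys
from h import *
import pickle
n=sys.argv[1]; pos=[float(v) for v in sys.argv[2:5]]; k=int(sys.argv[5]) if len(sys.argv)>5 else 5; w=80
ims=[]
for nm in("scene","top"):
    c=camera(nm);pickle.dump(c,open(f"{n}_{nm}.pkl","wb"))
    u,v=proj(c,pos);x=int(np.clip(u-w/2,0,512-w));y=int(np.clip(v-w/2,0,384-100));print(nm,"origin",x,y)
    ims.append(cv2.resize(c["image"][y:y+100,x:x+w],None,fx=k,fy=k,interpolation=cv2.INTER_CUBIC))
cv2.imwrite(f"pics/{n}.png",np.hstack(ims))
s=monitor.state();print({q:np.round(s[q],4) for q in("time_s","ee_pos","ee_rot","force","width","joints")})
E
python3 look.py a1 0.4165 0.2875 0.13
```

```text
scene origin 360 137
top origin 99 193
{'time_s': np.float64(0.2), 'ee_pos': array([0.2564, 0.5969, 0.2049]), 'ee_rot': array([-1.799346e+02,  4.000000e-04,  1.567489e+02]), 'force': array([-0.2514, -0.0967, -0.3809]), 'width': np.float64(0.0943), 'joints': array([-70.521 ,  36.0399,   2.2035,  86.9707,  -1.5464,  57.0845,
        -1.1481])}
```

View pics/a1.png

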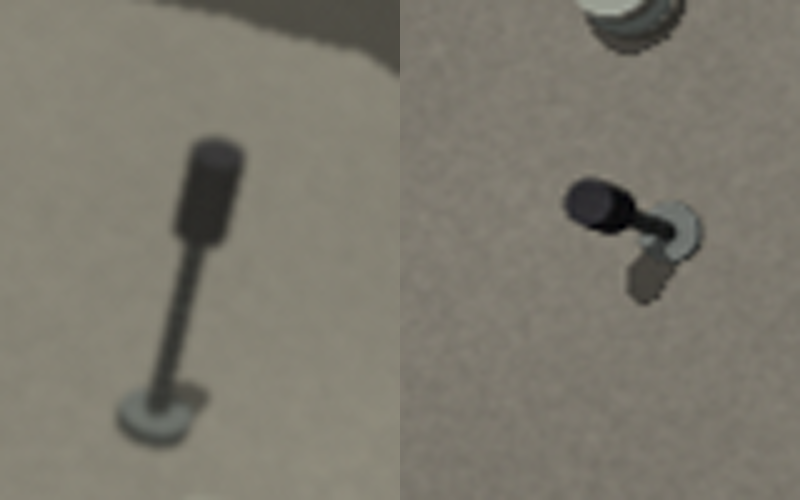

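The moves were refused because every key must be present, so the picture just shows the rod unmoved: knob at (215,160) in the scene crop and (592,205) in the top crop. I'll resend with all keys.

Request:
{"name": "apply_moves", "arguments": {"increments": [{"x":20,"y":-39,"z":0,"rx":0,"ry":0,"rz":-0.07,"fingers":1},{"x":40,"y":-78,"z":0,"rx":0,"ry":0,"rz":-0.14,"fingers":1},{"x":60,"y":-116,"z":0,"rx":0,"ry":0,"rz":-0.21,"fingers":1},{"x":80,"y":-155,"z":0,"rx":0,"ry":0,"rz":-0.28,"fingers":1},{"x":100,"y":-194,"z":0,"rx":0,"ry":0,"rz":-0.35,"fingers":1},{"x":120,"y":-232,"z":0,"rx":0,"ry":0,"rz":-0.42,"fingers":1},{"x":140,"y":-271,"z":0,"rx":0,"ry":0,"rz":-0.49,"fingers":1},{"x":160,"y":-309,"z":0,"rx":0,"ry":0,"rz":-0.56,"fingers":1}]}}

```text
time_s: 1.2
ee_pos: [0.4169, 0.2866, 0.205]
ee_rot: [-179.9, -0.0, 124.5]
force: [0.1, 0.0, 0.3]
width: 0.0942
```

Request:
{"name": "apply_moves", "arguments": {"increments": [{"x":0,"y":0,"z":0,"rx":0,"ry":0,"rz":0,"fingers":1},{"x":0,"y":0,"z":0,"rx":0,"ry":0,"rz":0,"fingers":1}]}}

```text
time_s: 1.45
ee_pos: [0.4165, 0.2873, 0.205]
ee_rot: [-179.9, -0.0, 124.6]
force: [-0.9, -0.4, 0.5]
width: 0.0942
```

```bash
python3 look.py a2 0.4165 0.2875 0.15
```

```text
scene origin 362 130
top origin 97 193
{'time_s': np.float64(1.55), 'ee_pos': array([0.4161, 0.288 , 0.2049]), 'ee_rot': array([-1.799395e+02, -4.870000e-02,  1.246933e+02]), 'force': array([-0.9526,  1.0305, -0.0173]), 'width': np.float64(0.094), 'joints': array([-46.1065,  24.719 ,  11.6873, 109.8073,  -6.8099,  46.1893,
         3.9599])}
```

View pics/a2.png

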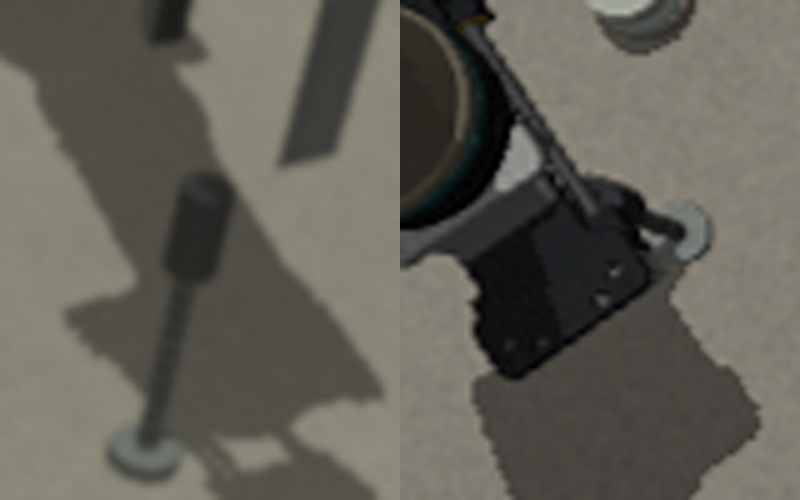

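The fingertips at (170,40) and (305,165) in the scene crop straddle the knob at (200,195). Descending.

Request:
{"name": "apply_moves", "arguments": {"increments": [{"x":0,"y":0,"z":-30,"rx":0,"ry":0,"rz":0,"fingers":1},{"x":0,"y":0,"z":-60,"rx":0,"ry":0,"rz":0,"fingers":1},{"x":0,"y":0,"z":-87,"rx":0,"ry":0,"rz":0,"fingers":1},{"x":0,"y":0,"z":-87,"rx":0,"ry":0,"rz":0,"fingers":1}]}}

```text
time_s: 2.05
ee_pos: [0.4142, 0.2884, 0.1163]
ee_rot: [-179.7, -0.1, 124.8]
force: [0.2, -0.2, -0.5]
width: 0.0941
```

```bash
python3 look.py a3 0.4165 0.2875 0.12
```

```text
scene origin 359 141
top origin 100 194
{'time_s': np.float64(2.15), 'ee_pos': array([0.416 , 0.289 , 0.1183]), 'ee_rot': array([-1.799661e+02, -6.490000e-02,  1.247786e+02]), 'force': array([0.0476, 0.3931, 0.5008]), 'width': np.float64(0.0936), 'joints': array([-44.4396,  32.0804,   9.5474, 114.7536,  -9.2066,  33.8999,
         6.1147])}
```

View pics/a3.png

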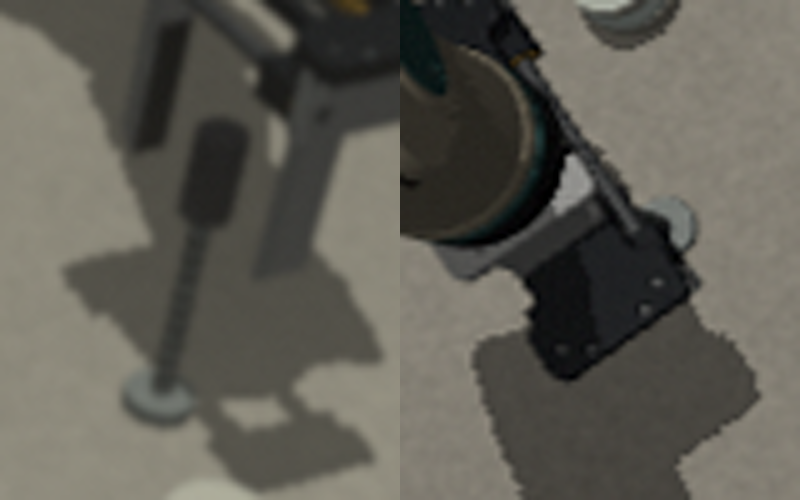

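The knob bottom at (203,218) sits midway between the fingertips at (145,150) and (280,275), so it is centred. Closing.

Request:
{"name": "apply_moves", "arguments": {"increments": [{"x":0,"y":0,"z":0,"rx":0,"ry":0,"rz":0,"fingers":0.4},{"x":0,"y":0,"z":0,"rx":0,"ry":0,"rz":0,"fingers":0.4},{"x":0,"y":0,"z":0,"rx":0,"ry":0,"rz":0,"fingers":0.1},{"x":0,"y":0,"z":0,"rx":0,"ry":0,"rz":0,"fingers":0.1},{"x":0,"y":0,"z":0,"rx":0,"ry":0,"rz":0,"fingers":0.1},{"x":0,"y":0,"z":0,"rx":0,"ry":0,"rz":0,"fingers":0.1}]}}

```text
time_s: 2.9
ee_pos: [0.416, 0.289, 0.1183]
ee_rot: [-180.0, -0.1, 124.8]
force: [0.1, 0.4, 0.2]
width: 0.0371
```

```bash
python3 -c "
from plant import monitor
s=monitor.state();print(s['ee_pos'],s['ee_rot'],s['width'],s['force'])"
```

```text
[0.41603991 0.28899304 0.11825669] [-1.79961816e+02 -6.49338339e-02  1.24768485e+02] 0.0370719251580237 [0.12796348 0.41913887 0.19290118]
```

Request:
{"name": "apply_moves", "arguments": {"increments": [{"x":0,"y":0,"z":0,"rx":0,"ry":0,"rz":0,"fingers":0.1},{"x":0,"y":0,"z":0,"rx":0,"ry":0,"rz":0,"fingers":0.1},{"x":0,"y":0,"z":0,"rx":0,"ry":0,"rz":0,"fingers":0.1},{"x":0,"y":0,"z":0,"rx":0,"ry":0,"rz":0,"fingers":0.1}]}}

```text
time_s: 3.4
ee_pos: [0.416, 0.2889, 0.1182]
ee_rot: [-180.0, -0.1, 124.8]
force: [-0.0, -0.1, -0.7]
width: 0.0235
```

Request:
{"name": "apply_moves", "arguments": {"increments": [{"x":0,"y":0,"z":0,"rx":0,"ry":0,"rz":0,"fingers":0},{"x":0,"y":0,"z":0,"rx":0,"ry":0,"rz":0,"fingers":0},{"x":0,"y":0,"z":0,"rx":0,"ry":0,"rz":0,"fingers":0}]}}

```text
time_s: 3.78
ee_pos: [0.4159, 0.2889, 0.1182]
ee_rot: [-179.9, -0.1, 124.8]
force: [-0.4, -0.6, -0.7]
width: 0.0238
```

Request:
{"name": "apply_moves", "arguments": {"increments": [{"x":0,"y":0,"z":20,"rx":0,"ry":0,"rz":0,"fingers":0},{"x":0,"y":0,"z":50,"rx":0,"ry":0,"rz":0,"fingers":0},{"x":0,"y":0,"z":90,"rx":0,"ry":0,"rz":0,"fingers":0},{"x":0,"y":0,"z":130,"rx":0,"ry":0,"rz":0,"fingers":0},{"x":0,"y":0,"z":150,"rx":0,"ry":0,"rz":0,"fingers":0},{"x":0,"y":0,"z":150,"rx":0,"ry":0,"rz":0,"fingers":0}]}}

```text
time_s: 4.53
ee_pos: [0.4166, 0.2894, 0.2693]
ee_rot: [179.9, -0.1, 124.8]
force: [-0.3, 0.1, -1.6]
width: 0.0229
```

Request:
{"name": "apply_moves", "arguments": {"increments": [{"x":18,"y":-48,"z":0,"rx":0,"ry":0,"rz":-0.09,"fingers":0},{"x":37,"y":-96,"z":0,"rx":0,"ry":0,"rz":-0.18,"fingers":0},{"x":56,"y":-144,"z":0,"rx":0,"ry":0,"rz":-0.27,"fingers":0},{"x":75,"y":-192,"z":0,"rx":0,"ry":0,"rz":-0.36,"fingers":0},{"x":94,"y":-240,"z":0,"rx":0,"ry":0,"rz":-0.45,"fingers":0},{"x":112,"y":-288,"z":0,"rx":0,"ry":0,"rz":-0.54,"fingers":0},{"x":131,"y":-336,"z":0,"rx":0,"ry":0,"rz":-0.62,"fingers":0},{"x":149,"y":-384,"z":0,"rx":0,"ry":0,"rz":-0.68,"fingers":0}]}}

```text
time_s: 5.52
ee_pos: [0.5652, -0.0958, 0.2675]
ee_rot: [-180.0, -0.1, 85.7]
force: [0.5, 1.1, -1.1]
width: 0.0238
```

Request:
{"name": "apply_moves", "arguments": {"increments": [{"x":0,"y":0,"z":0,"rx":0,"ry":0,"rz":0,"fingers":0},{"x":0,"y":0,"z":0,"rx":0,"ry":0,"rz":0,"fingers":0},{"x":0,"y":0,"z":0,"rx":0,"ry":0,"rz":0,"fingers":0}]}}

```text
time_s: 5.9
ee_pos: [0.5646, -0.0939, 0.2667]
ee_rot: [-179.9, -0.2, 85.8]
force: [-0.0, 0.5, -1.3]
width: 0.0231
```

```bash
python3 look.py b1 0.565 -0.0945 0.13
```

```text
scene origin 173 149
top origin 252 131
{'time_s': np.float64(6.0), 'ee_pos': array([ 0.565 , -0.0942,  0.2672]), 'ee_rot': array([-1.799347e+02, -1.301000e-01,  8.584340e+01]), 'force': array([ 0.7823,  0.3855, -2.3362]), 'width': np.float64(0.0236), 'joints': array([-10.6335,  27.8897,  26.7965,  95.4301, -14.2094,  60.1455,
        16.4686])}
```

View pics/b1.png

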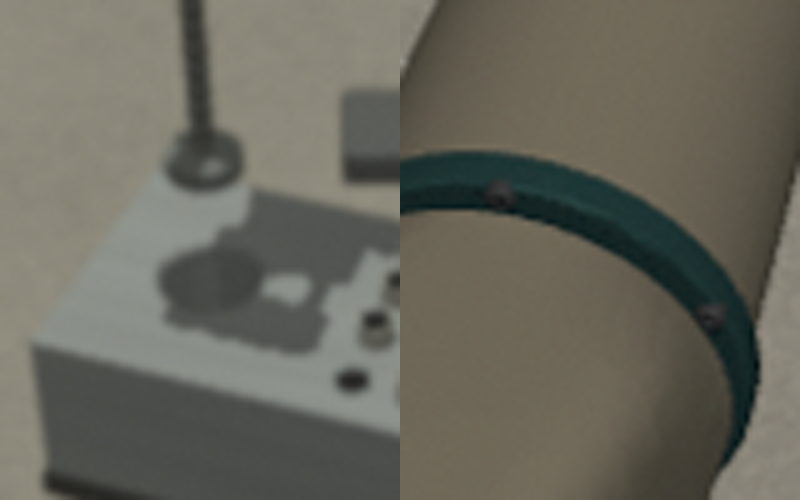

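The foot is centred at about (203,162) in the scene crop, hanging above the well mouth at (211,280). The top view is blocked by the arm, so I'll compare the two in the scene camera.

```bash
python3 - <<'E'
from h import *
import pickle
c=pickle.load(open("b1_scene.pkl","rb"))
f=lambda px,py:(173+(px+.5)/5-.5,149+(py+.5)/5-.5)
print("foot(mid z .154)",plane(c,*f(203,161),.154).round(4),"well",plane(c,*f(211,280),.09).round(4))
g=lambda p:((proj(c,p)-[173,149]+.5)*5-.5).round(1)
print("pred foot at tcp:",g([.565,-.0942,.154]),"well pred",g([.565,-.0945,.09]))
for z in(.149,.159):
  for d in((.017,0),(-.017,0),(0,.017),(0,-.017)): print(z,g([.565+d[0],-.0942+d[1],z]))
E
```

```text
foot(mid z .154) [ 0.5671 -0.0928  0.154 ] well [ 0.5682 -0.0927  0.09  ]
pred foot at tcp: [201.5 157.6] well pred [209.6 274.7]
0.149 [188.3 191.1]
0.149 [215.8 143.7]
0.149 [240.7 173.8]
0.149 [164.  160.5]
0.159 [186.8 172. ]
0.159 [214.5 124.7]
0.159 [239.5 154.7]
0.159 [162.4 141.4]
```

Both agree to about 1 mm. Lowering to just inside the mouth.

Request:
{"name": "apply_moves", "arguments": {"increments": [{"x":0,"y":0,"z":-20,"rx":0,"ry":0,"rz":0,"fingers":0},{"x":0,"y":0,"z":-40,"rx":0,"ry":0,"rz":0,"fingers":0},{"x":0,"y":0,"z":-52,"rx":0,"ry":0,"rz":0,"fingers":0},{"x":0,"y":0,"z":-60,"rx":0,"ry":0,"rz":0,"fingers":0},{"x":0,"y":0,"z":-66,"rx":0,"ry":0,"rz":0,"fingers":0},{"x":0,"y":0,"z":-72,"rx":0,"ry":0,"rz":0,"fingers":0},{"x":0,"y":0,"z":-78,"rx":0,"ry":0,"rz":0,"fingers":0},{"x":0,"y":0,"z":-78,"rx":0,"ry":0,"rz":0,"fingers":0}]}}

```text
time_s: 7.0
ee_pos: [0.5647, -0.0942, 0.1888]
ee_rot: [-179.9, -0.1, 85.8]
force: [-0.7, -0.0, -1.7]
width: 0.0234
```

```bash
python3 look.py b2 0.565 -0.0945 0.11
```

```text
scene origin 173 156
top origin 251 133
{'time_s': np.float64(7.1), 'ee_pos': array([ 0.5651, -0.0943,  0.1894]), 'ee_rot': array([-1.799466e+02, -1.285000e-01,  8.583570e+01]), 'force': array([ 0.3194, -0.0401, -1.0998]), 'width': np.float64(0.0234), 'joints': array([ -9.0369,  32.6493,  24.6198, 101.0296, -17.1907,  50.1157,
        19.1349])}
```

View pics/b2.png

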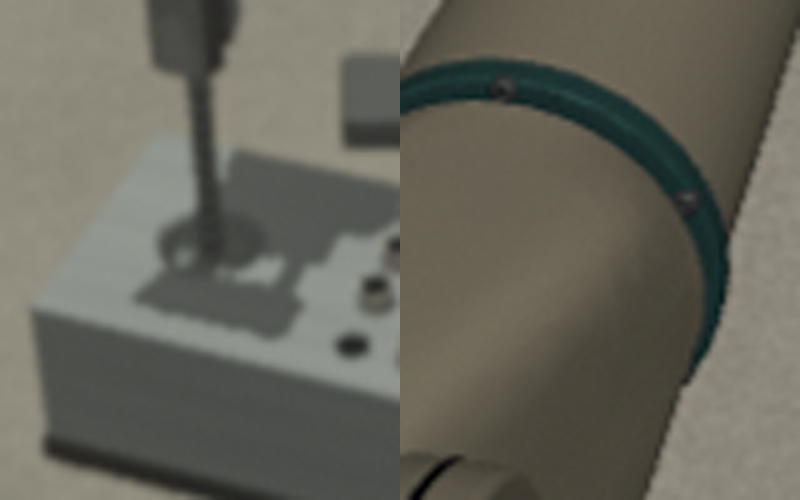

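The foot is inside the mouth, around (205,240) in the crop, and there is no contact force. Foot height is 0.071, and a shallow floor would be at 0.050. Feeling downward.

Request:
{"name": "apply_moves", "arguments": {"increments": [{"x":0,"y":0,"z":-6,"rx":0,"ry":0,"rz":0,"fingers":0},{"x":0,"y":0,"z":-12,"rx":0,"ry":0,"rz":0,"fingers":0},{"x":0,"y":0,"z":-16,"rx":0,"ry":0,"rz":0,"fingers":0},{"x":0,"y":0,"z":-18,"rx":0,"ry":0,"rz":0,"fingers":0},{"x":0,"y":0,"z":-20,"rx":0,"ry":0,"rz":0,"fingers":0},{"x":0,"y":0,"z":-21,"rx":0,"ry":0,"rz":0,"fingers":0},{"x":0,"y":0,"z":-22,"rx":0,"ry":0,"rz":0,"fingers":0},{"x":0,"y":0,"z":-22,"rx":0,"ry":0,"rz":0,"fingers":0}]}}

```text
time_s: 8.1
ee_pos: [0.5651, -0.0943, 0.1674]
ee_rot: [-179.9, -0.1, 85.8]
force: [0.6, -0.5, -1.0]
width: 0.0235
```

Request:
{"name": "apply_moves", "arguments": {"increments": [{"x":0,"y":0,"z":-1,"rx":0,"ry":0,"rz":0,"fingers":0},{"x":0,"y":0,"z":-2,"rx":0,"ry":0,"rz":0,"fingers":0},{"x":0,"y":0,"z":-2,"rx":0,"ry":0,"rz":0,"fingers":0}]}}

```text
time_s: 8.48
ee_pos: [0.5651, -0.0943, 0.1653]
ee_rot: [-179.9, -0.1, 85.8]
force: [0.5, -0.1, -1.4]
width: 0.0232
```

Request:
{"name": "apply_moves", "arguments": {"increments": [{"x":0,"y":0,"z":-1,"rx":0,"ry":0,"rz":0,"fingers":0},{"x":0,"y":0,"z":-2,"rx":0,"ry":0,"rz":0,"fingers":0},{"x":0,"y":0,"z":-3,"rx":0,"ry":0,"rz":0,"fingers":0},{"x":0,"y":0,"z":-4,"rx":0,"ry":0,"rz":0,"fingers":0},{"x":0,"y":0,"z":-4,"rx":0,"ry":0,"rz":0,"fingers":0}]}}

```text
time_s: 9.1
ee_pos: [0.565, -0.0942, 0.1612]
ee_rot: [-179.9, -0.1, 85.8]
force: [-0.9, -0.5, -1.2]
width: 0.0234
```

```bash
python3 look.py b3 0.565 -0.0945 0.11
```

```text
scene origin 173 156
top origin 251 133
{'time_s': np.float64(9.2), 'ee_pos': array([ 0.5651, -0.0943,  0.1613]), 'ee_rot': array([-1.799412e+02, -1.272000e-01,  8.583410e+01]), 'force': array([ 0.9342,  0.1378, -2.2814]), 'width': np.float64(0.0238), 'joints': array([ -8.3054,  34.6126,  23.5854, 102.6598, -18.3947,  46.604 ,
        20.1802])}
```

View pics/b3.png

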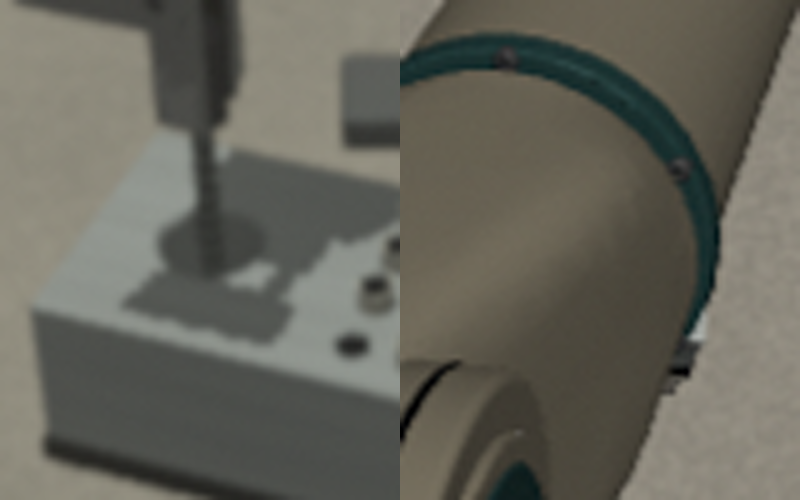

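The shaft runs down into the well at (207,240), and there is no floor at 40 mm. I'll keep feeling towards 75 mm, expecting contact at TCP z of about 0.133.

Request:
{"name": "apply_moves", "arguments": {"increments": [{"x":0,"y":0,"z":-6,"rx":0,"ry":0,"rz":0,"fingers":0},{"x":0,"y":0,"z":-12,"rx":0,"ry":0,"rz":0,"fingers":0},{"x":0,"y":0,"z":-18,"rx":0,"ry":0,"rz":0,"fingers":0},{"x":0,"y":0,"z":-22,"rx":0,"ry":0,"rz":0,"fingers":0},{"x":0,"y":0,"z":-25,"rx":0,"ry":0,"rz":0,"fingers":0},{"x":0,"y":0,"z":-26,"rx":0,"ry":0,"rz":0,"fingers":0},{"x":0,"y":0,"z":-26,"rx":0,"ry":0,"rz":0,"fingers":0}]}}

```text
time_s: 10.07
ee_pos: [0.5651, -0.0943, 0.1353]
ee_rot: [-179.9, -0.1, 85.8]
force: [0.2, 0.1, -2.2]
width: 0.0235
```

Request:
{"name": "apply_moves", "arguments": {"increments": [{"x":0,"y":0,"z":-1,"rx":0,"ry":0,"rz":0,"fingers":0},{"x":0,"y":0,"z":-1,"rx":0,"ry":0,"rz":0,"fingers":0}]}}

```text
time_s: 10.32
ee_pos: [0.5651, -0.0943, 0.1344]
ee_rot: [-180.0, -0.1, 85.8]
force: [0.4, 0.9, -1.7]
width: 0.0232
```

Request:
{"name": "apply_moves", "arguments": {"increments": [{"x":0,"y":0,"z":-1,"rx":0,"ry":0,"rz":0,"fingers":0},{"x":0,"y":0,"z":-1,"rx":0,"ry":0,"rz":0,"fingers":0}]}}

```text
time_s: 10.58
ee_pos: [0.5651, -0.0943, 0.1333]
ee_rot: [-179.9, -0.1, 85.8]
force: [-0.6, -1.2, -2.0]
width: 0.0233
```

Request:
{"name": "apply_moves", "arguments": {"increments": [{"x":0,"y":0,"z":-1,"rx":0,"ry":0,"rz":0,"fingers":0},{"x":0,"y":0,"z":-1,"rx":0,"ry":0,"rz":0,"fingers":0}]}}

```text
time_s: 10.82
ee_pos: [0.5652, -0.0944, 0.1332]
ee_rot: [-180.0, -0.1, 85.8]
force: [-1.0, 0.3, 5.4]
width: 0.0236
```

The floor is felt (+5.4 N, about 7 N above the rod's weight) at TCP 0.1332, so the foot is at 0.0150 and the well is 75 mm deep. It's the long tube. Now withdraw the rod and take it back to its place.

Request:
{"name": "apply_moves", "arguments": {"increments": [{"x":0,"y":0,"z":10,"rx":0,"ry":0,"rz":0,"fingers":0},{"x":0,"y":0,"z":30,"rx":0,"ry":0,"rz":0,"fingers":0},{"x":0,"y":0,"z":55,"rx":0,"ry":0,"rz":0,"fingers":0},{"x":0,"y":0,"z":85,"rx":0,"ry":0,"rz":0,"fingers":0},{"x":0,"y":0,"z":115,"rx":0,"ry":0,"rz":0,"fingers":0},{"x":0,"y":0,"z":134,"rx":0,"ry":0,"rz":0,"fingers":0},{"x":0,"y":0,"z":134,"rx":0,"ry":0,"rz":0,"fingers":0}]}}

```text
time_s: 11.7
ee_pos: [0.5662, -0.0947, 0.2689]
ee_rot: [179.8, -0.1, 85.8]
force: [0.2, 0.8, -2.0]
width: 0.0232
```

Request:
{"name": "apply_moves", "arguments": {"increments": [{"x":-18,"y":48,"z":0,"rx":0,"ry":0,"rz":0.09,"fingers":0},{"x":-37,"y":96,"z":0,"rx":0,"ry":0,"rz":0.18,"fingers":0},{"x":-56,"y":144,"z":0,"rx":0,"ry":0,"rz":0.27,"fingers":0},{"x":-75,"y":192,"z":0,"rx":0,"ry":0,"rz":0.36,"fingers":0},{"x":-94,"y":240,"z":0,"rx":0,"ry":0,"rz":0.45,"fingers":0},{"x":-112,"y":288,"z":0,"rx":0,"ry":0,"rz":0.54,"fingers":0},{"x":-131,"y":336,"z":0,"rx":0,"ry":0,"rz":0.62,"fingers":0},{"x":-149,"y":383,"z":0,"rx":0,"ry":0,"rz":0.68,"fingers":0}]}}

```text
time_s: 12.7
ee_pos: [0.4159, 0.2894, 0.268]
ee_rot: [179.9, -0.1, 124.9]
force: [-0.5, 1.5, -1.3]
width: 0.0232
```

Request:
{"name": "apply_moves", "arguments": {"increments": [{"x":0,"y":0,"z":0,"rx":0,"ry":0,"rz":0,"fingers":0},{"x":0,"y":0,"z":0,"rx":0,"ry":0,"rz":0,"fingers":0}]}}

```text
time_s: 12.95
ee_pos: [0.4156, 0.2885, 0.2672]
ee_rot: [180.0, -0.1, 124.9]
force: [0.6, 0.0, -2.1]
width: 0.0234
```

```bash
python3 look.py b4 0.416 0.289 0.17
```

```text
scene origin 364 122
top origin 94 192
{'time_s': np.float64(13.05), 'ee_pos': array([0.4164, 0.2877, 0.2677]), 'ee_rot': array([ 1.799389e+02, -8.250000e-02,  1.247586e+02]), 'force': array([ 0.3691, -0.0608, -1.8044]), 'width': np.float64(0.023), 'joints': array([-47.5216,  20.3817,  13.4276, 105.0823,  -5.758 ,  55.1236,
         3.1466])}
```

View pics/b4.png

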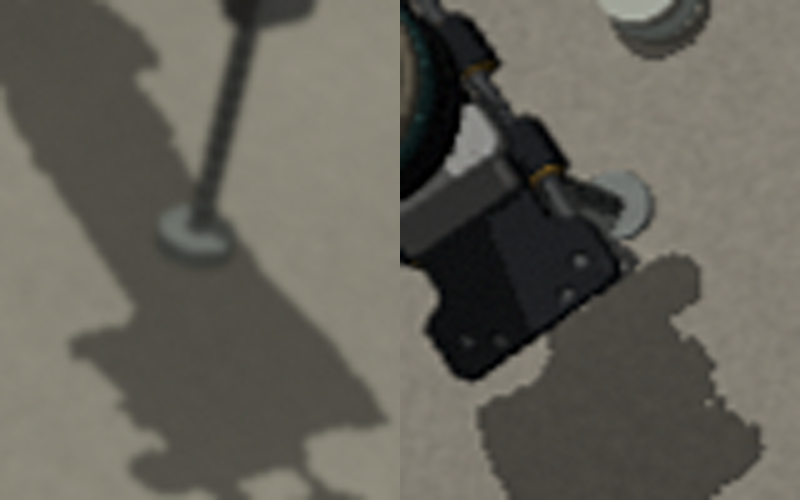

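The rod hangs upright, with the foot at (195,235) in the scene crop above the empty bench. Lowering.

Request:
{"name": "apply_moves", "arguments": {"increments": [{"x":0,"y":0,"z":-35,"rx":0,"ry":0,"rz":0,"fingers":0},{"x":0,"y":0,"z":-75,"rx":0,"ry":0,"rz":0,"fingers":0},{"x":0,"y":0,"z":-110,"rx":0,"ry":0,"rz":0,"fingers":0},{"x":0,"y":0,"z":-130,"rx":0,"ry":0,"rz":0,"fingers":0},{"x":0,"y":0,"z":-140,"rx":0,"ry":0,"rz":0,"fingers":0},{"x":0,"y":0,"z":-145,"rx":0,"ry":0,"rz":0,"fingers":0},{"x":0,"y":0,"z":-147,"rx":0,"ry":0,"rz":0,"fingers":0},{"x":0,"y":0,"z":-147,"rx":0,"ry":0,"rz":0,"fingers":0}]}}

```text
time_s: 14.05
ee_pos: [0.4168, 0.2879, 0.1212]
ee_rot: [179.9, -0.1, 124.8]
force: [1.0, 0.3, -0.6]
width: 0.0233
```

Request:
{"name": "apply_moves", "arguments": {"increments": [{"x":0,"y":0,"z":-1,"rx":0,"ry":0,"rz":0,"fingers":0},{"x":0,"y":0,"z":-2,"rx":0,"ry":0,"rz":0,"fingers":0},{"x":0,"y":0,"z":-2,"rx":0,"ry":0,"rz":0,"fingers":0}]}}

```text
time_s: 14.42
ee_pos: [0.4168, 0.2879, 0.1192]
ee_rot: [179.9, -0.1, 124.8]
force: [0.4, 0.6, -1.0]
width: 0.0237
```

Request:
{"name": "apply_moves", "arguments": {"increments": [{"x":0,"y":0,"z":-1,"rx":0,"ry":0,"rz":0,"fingers":0},{"x":0,"y":0,"z":-1,"rx":0,"ry":0,"rz":0,"fingers":0}]}}

```text
time_s: 14.68
ee_pos: [0.4167, 0.288, 0.1182]
ee_rot: [179.9, -0.1, 124.8]
force: [0.7, -0.1, -3.0]
width: 0.0236
```

Request:
{"name": "apply_moves", "arguments": {"increments": [{"x":0,"y":0,"z":-0.5,"rx":0,"ry":0,"rz":0,"fingers":0},{"x":0,"y":0,"z":-0.5,"rx":0,"ry":0,"rz":0,"fingers":0}]}}

```text
time_s: 14.92
ee_pos: [0.4168, 0.288, 0.1181]
ee_rot: [179.9, -0.1, 124.8]
force: [-2.0, 0.5, 5.1]
width: 0.0238
```

The rod is standing on the bench (+5 N). I'll open and rise.

Request:
{"name": "apply_moves", "arguments": {"increments": [{"x":0,"y":0,"z":0,"rx":0,"ry":0,"rz":0,"fingers":0.35},{"x":0,"y":0,"z":0,"rx":0,"ry":0,"rz":0,"fingers":0.6},{"x":0,"y":0,"z":0,"rx":0,"ry":0,"rz":0,"fingers":1},{"x":0,"y":0,"z":0,"rx":0,"ry":0,"rz":0,"fingers":1},{"x":0,"y":0,"z":0,"rx":0,"ry":0,"rz":0,"fingers":1},{"x":0,"y":0,"z":0,"rx":0,"ry":0,"rz":0,"fingers":1},{"x":0,"y":0,"z":0,"rx":0,"ry":0,"rz":0,"fingers":1},{"x":0,"y":0,"z":0,"rx":0,"ry":0,"rz":0,"fingers":1}]}}

```text
time_s: 15.92
ee_pos: [0.4168, 0.288, 0.1181]
ee_rot: [179.9, -0.1, 124.8]
force: [-0.9, -0.4, 0.0]
width: 0.0937
```

Request:
{"name": "apply_moves", "arguments": {"increments": [{"x":0,"y":0,"z":30,"rx":0,"ry":0,"rz":0,"fingers":1},{"x":0,"y":0,"z":60,"rx":0,"ry":0,"rz":0,"fingers":1},{"x":0,"y":0,"z":100,"rx":0,"ry":0,"rz":0,"fingers":1},{"x":0,"y":0,"z":100,"rx":0,"ry":0,"rz":0,"fingers":1}]}}

```text
time_s: 16.42
ee_pos: [0.4186, 0.2891, 0.2208]
ee_rot: [179.5, -0.1, 124.8]
force: [-0.1, 0.3, -0.3]
width: 0.0942
```

```bash
python3 look.py b5 0.416 0.289 0.12
```

```text
scene origin 360 141
top origin 100 194
{'time_s': np.float64(16.525), 'ee_pos': array([0.4166, 0.288 , 0.2181]), 'ee_rot': array([ 1.798487e+02, -1.066000e-01,  1.247647e+02]), 'force': array([-0.0472,  0.3836,  0.1424]), 'width': np.float64(0.0938), 'joints': array([-46.9433,  23.7174,  12.8999, 109.0344,  -7.0998,  47.8498,
         4.4279])}
```

View pics/b5.png

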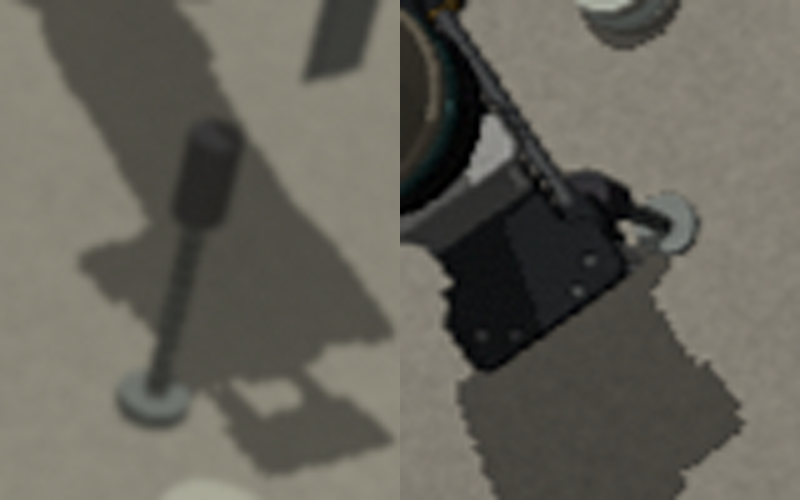

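The rod stands upright: knob at (215,135) and foot at (152,398) in the scene crop. Moving above the long tube.

Request:
{"name": "apply_moves", "arguments": {"increments": [{"x":10,"y":-40,"z":5,"rx":0,"ry":0,"rz":-0.05,"fingers":1},{"x":20,"y":-80,"z":5,"rx":0,"ry":0,"rz":-0.1,"fingers":1},{"x":31,"y":-120,"z":5,"rx":0,"ry":0,"rz":-0.15,"fingers":1},{"x":42,"y":-160,"z":5,"rx":0,"ry":0,"rz":-0.2,"fingers":1},{"x":53,"y":-200,"z":5,"rx":0,"ry":0,"rz":-0.25,"fingers":1},{"x":64,"y":-240,"z":5,"rx":0,"ry":0,"rz":-0.3,"fingers":1},{"x":75,"y":-280,"z":5,"rx":0,"ry":0,"rz":-0.35,"fingers":1},{"x":86,"y":-320,"z":5,"rx":0,"ry":0,"rz":-0.4,"fingers":1}]}}

```text
time_s: 17.52
ee_pos: [0.5019, -0.0332, 0.2216]
ee_rot: [-180.0, -0.1, 101.8]
force: [0.2, -0.7, -0.7]
width: 0.0942
```

Request:
{"name": "apply_moves", "arguments": {"increments": [{"x":11,"y":-40,"z":0,"rx":0,"ry":0,"rz":-0.05,"fingers":1},{"x":22,"y":-80,"z":0,"rx":0,"ry":0,"rz":-0.1,"fingers":1},{"x":33,"y":-120,"z":0,"rx":0,"ry":0,"rz":-0.15,"fingers":1},{"x":44,"y":-160,"z":0,"rx":0,"ry":0,"rz":-0.2,"fingers":1},{"x":55,"y":-200,"z":0,"rx":0,"ry":0,"rz":-0.25,"fingers":1},{"x":66,"y":-240,"z":0,"rx":0,"ry":0,"rz":-0.28,"fingers":1},{"x":66,"y":-240,"z":0,"rx":0,"ry":0,"rz":-0.28,"fingers":1},{"x":66,"y":-240,"z":0,"rx":0,"ry":0,"rz":-0.28,"fingers":1}]}}

```text
time_s: 18.52
ee_pos: [0.5671, -0.272, 0.22]
ee_rot: [-179.8, -0.2, 85.7]
force: [0.6, 1.3, 0.5]
width: 0.0939
```

```bash
python3 look.py d1 0.5685 -0.273 0.12
```

```text
scene origin 96 140
top origin 321 129
{'time_s': np.float64(18.625), 'ee_pos': array([ 0.5677, -0.2713,  0.2208]), 'ee_rot': array([-179.9132,   -0.2287,   85.8228]), 'force': array([-0.7276,  0.1279,  0.5661]), 'width': np.float64(0.0939), 'joints': array([  8.1023,  35.4727,  25.3408,  89.7371, -17.0787,  58.8185,
        34.0991])}
```

View pics/d1.png

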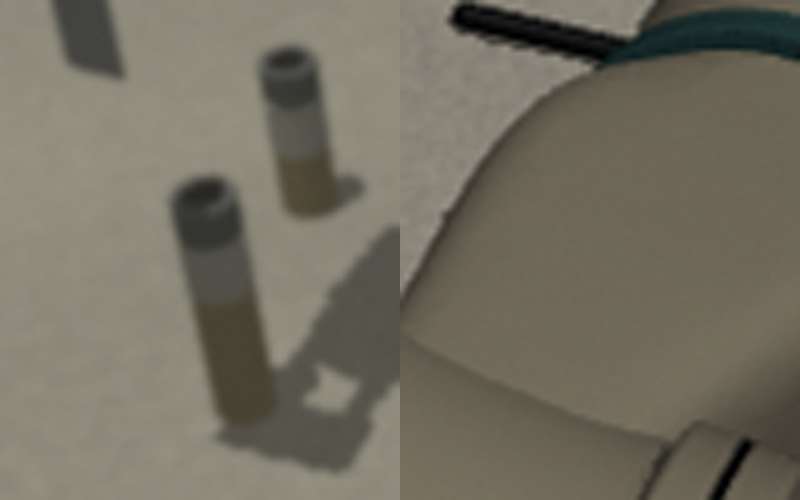

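The tubes are undisturbed: long rim at (205,192), short rim at (288,58) in the scene crop. Descending to TCP 0.086 around the long tube.

Request:
{"name": "apply_moves", "arguments": {"increments": [{"x":1,"y":-1.5,"z":-30,"rx":0,"ry":0,"rz":0,"fingers":1},{"x":1,"y":-1.5,"z":-65,"rx":0,"ry":0,"rz":0,"fingers":1},{"x":1,"y":-1.5,"z":-100,"rx":0,"ry":0,"rz":0,"fingers":1},{"x":1,"y":-1.5,"z":-125,"rx":0,"ry":0,"rz":0,"fingers":1},{"x":1,"y":-1.5,"z":-135,"rx":0,"ry":0,"rz":0,"fingers":1},{"x":1,"y":-1.5,"z":-135,"rx":0,"ry":0,"rz":0,"fingers":1}]}}

```text
time_s: 19.38
ee_pos: [0.5687, -0.2719, 0.0858]
ee_rot: [-179.9, -0.3, 85.9]
force: [-0.6, -0.1, 0.8]
width: 0.0939
```

```bash
python3 look.py d2 0.5685 -0.273 0.10
```

```text
scene origin 98 147
top origin 320 131
{'time_s': np.float64(19.475), 'ee_pos': array([ 0.5694, -0.2728,  0.0869]), 'ee_rot': array([179.9919,  -0.1981,  85.8509]), 'force': array([-0.4983, -1.271 , -0.7807]), 'width': np.float64(0.0942), 'joints': array([ 10.6765,  44.3141,  21.1422,  96.339 , -21.7481,  43.5149,
        38.1467])}
```

View pics/d2.png

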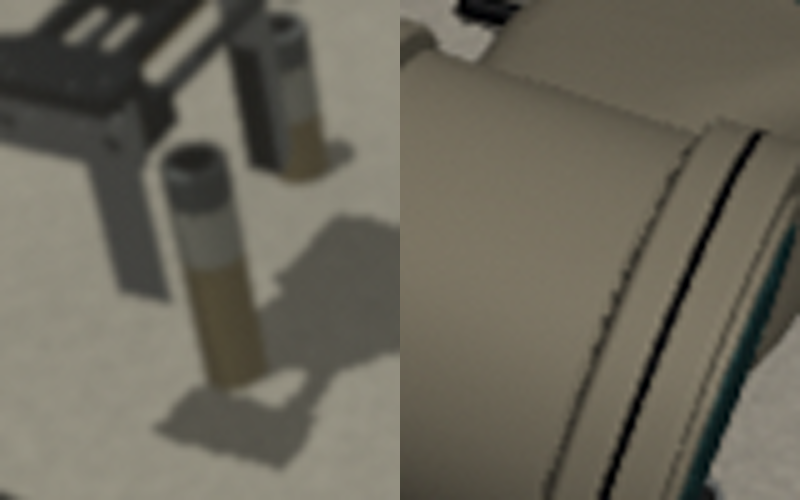

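The fingertips at (145,298) and (270,165) have their midpoint at (207,232), which falls on the tube axis at about (208,227). Closing.

Request:
{"name": "apply_moves", "arguments": {"increments": [{"x":0,"y":0,"z":0,"rx":0,"ry":0,"rz":0,"fingers":0.4},{"x":0,"y":0,"z":0,"rx":0,"ry":0,"rz":0,"fingers":0.4},{"x":0,"y":0,"z":0,"rx":0,"ry":0,"rz":0,"fingers":0.4},{"x":0,"y":0,"z":0,"rx":0,"ry":0,"rz":0,"fingers":0.4},{"x":0,"y":0,"z":0,"rx":0,"ry":0,"rz":0,"fingers":0.4},{"x":0,"y":0,"z":0,"rx":0,"ry":0,"rz":0,"fingers":0},{"x":0,"y":0,"z":0,"rx":0,"ry":0,"rz":0,"fingers":0},{"x":0,"y":0,"z":0,"rx":0,"ry":0,"rz":0,"fingers":0}]}}

```text
time_s: 20.48
ee_pos: [0.5694, -0.2728, 0.0869]
ee_rot: [-180.0, -0.2, 85.8]
force: [-0.5, 0.3, -0.8]
width: 0.0298
```

Request:
{"name": "apply_moves", "arguments": {"increments": [{"x":0,"y":0,"z":0,"rx":0,"ry":0,"rz":0,"fingers":0},{"x":0,"y":0,"z":0,"rx":0,"ry":0,"rz":0,"fingers":0}]}}

```text
time_s: 20.72
ee_pos: [0.5694, -0.2728, 0.0869]
ee_rot: [180.0, -0.2, 85.8]
force: [-0.3, 0.2, 0.5]
width: 0.0299
```

Request:
{"name": "apply_moves", "arguments": {"increments": [{"x":0,"y":0,"z":15,"rx":0,"ry":0,"rz":0,"fingers":0},{"x":0,"y":0,"z":45,"rx":0,"ry":0,"rz":0,"fingers":0},{"x":0,"y":0,"z":85,"rx":0,"ry":0,"rz":0,"fingers":0},{"x":0,"y":0,"z":120,"rx":0,"ry":0,"rz":0,"fingers":0},{"x":0,"y":0,"z":140,"rx":0,"ry":0,"rz":0,"fingers":0},{"x":0,"y":0,"z":140,"rx":0,"ry":0,"rz":0,"fingers":0}]}}

```text
time_s: 21.48
ee_pos: [0.5704, -0.2736, 0.2294]
ee_rot: [179.8, -0.1, 85.8]
force: [-0.7, -0.4, 0.0]
width: 0.0291
```

Request:
{"name": "apply_moves", "arguments": {"increments": [{"x":-1,"y":30,"z":0,"rx":0,"ry":0,"rz":0,"fingers":0},{"x":-2,"y":65,"z":0,"rx":0,"ry":0,"rz":0,"fingers":0},{"x":-3,"y":105,"z":0,"rx":0,"ry":0,"rz":0,"fingers":0},{"x":-4,"y":145,"z":0,"rx":0,"ry":0,"rz":0,"fingers":0},{"x":-4,"y":170,"z":0,"rx":0,"ry":0,"rz":0,"fingers":0},{"x":-4,"y":178.5,"z":0,"rx":0,"ry":0,"rz":0,"fingers":0},{"x":-4,"y":178.5,"z":0,"rx":0,"ry":0,"rz":0,"fingers":0},{"x":-4,"y":178.5,"z":0,"rx":0,"ry":0,"rz":0,"fingers":0}]}}

```text
time_s: 22.48
ee_pos: [0.5661, -0.0968, 0.2293]
ee_rot: [179.8, -0.1, 85.7]
force: [0.2, -0.2, -0.2]
width: 0.0296
```

```bash
python3 look.py d3 0.565 -0.0945 0.14; python3 - <<'E'
from h import *
import pickle
c=pickle.load(open("d3_scene.pkl","rb"));p=monitor.state()["ee_pos"];u,v=proj(c,[.565,-.0945,.14]);o=[int(u-40),int(v-40)]
g=lambda p:((proj(c,p)-o+.5)*5-.5).round(1)
z=p[2]-.0869
print("pred foot",g([p[0],p[1],z]),"rim of foot",g([p[0],p[1]+.015,z]),g([p[0],p[1]-.015,z]),"top",g([p[0],p[1],z+.125]),"well",g([.565,-.0945,.09]))
E
```

```text
scene origin 173 145
top origin 252 130
{'time_s': np.float64(22.575), 'ee_pos': array([ 0.5662, -0.0966,  0.2293]), 'ee_rot': array([ 1.797636e+02, -7.300000e-02,  8.572440e+01]), 'force': array([-0.1913, -0.0848, -0.0418]), 'width': np.float64(0.0294), 'joints': array([-10.1612,  30.1339,  26.511 ,  98.4374, -16.0187,  54.9592,
        18.2078])}
pred foot [196.9 200.2] rim of foot [230.6 206.1] [163.3 194.3] top [177.3 -55.5] well [209.6 294.7]
```

View pics/d3.png

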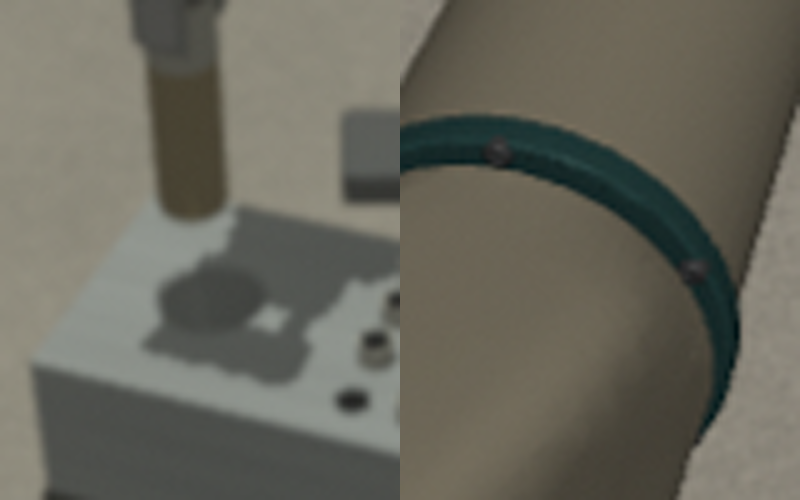

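The tube foot centre is at about (192,204) and the well is at (211,300). By the scene view the tube is about 4 mm too far towards −y, and it is upright. I'll correct that while starting the descent.

Request:
{"name": "apply_moves", "arguments": {"increments": [{"x":-1,"y":4,"z":0,"rx":0,"ry":0,"rz":0,"fingers":0},{"x":-1,"y":4,"z":-10,"rx":0,"ry":0,"rz":0,"fingers":0},{"x":-1,"y":4,"z":-25,"rx":0,"ry":0,"rz":0,"fingers":0},{"x":-1,"y":4,"z":-35,"rx":0,"ry":0,"rz":0,"fingers":0},{"x":-1,"y":4,"z":-42,"rx":0,"ry":0,"rz":0,"fingers":0},{"x":-1,"y":4,"z":-42,"rx":0,"ry":0,"rz":0,"fingers":0}]}}

```text
time_s: 23.32
ee_pos: [0.5648, -0.0926, 0.1867]
ee_rot: [179.8, -0.1, 85.7]
force: [-1.4, 0.8, -1.1]
width: 0.0297
```

```bash
python3 look.py d4 0.565 -0.0945 0.12
```

```text
scene origin 173 152
top origin 252 132
{'time_s': np.float64(23.425), 'ee_pos': array([ 0.5654, -0.0928,  0.1875]), 'ee_rot': array([ 1.797364e+02, -6.270000e-02,  8.571650e+01]), 'force': array([-0.6906,  0.9708, -0.6753]), 'width': np.float64(0.0292), 'joints': array([ -9.6047,  32.7119,  25.1817, 101.4742, -17.737 ,  49.4817,
        19.3749])}
```

View pics/d4.png

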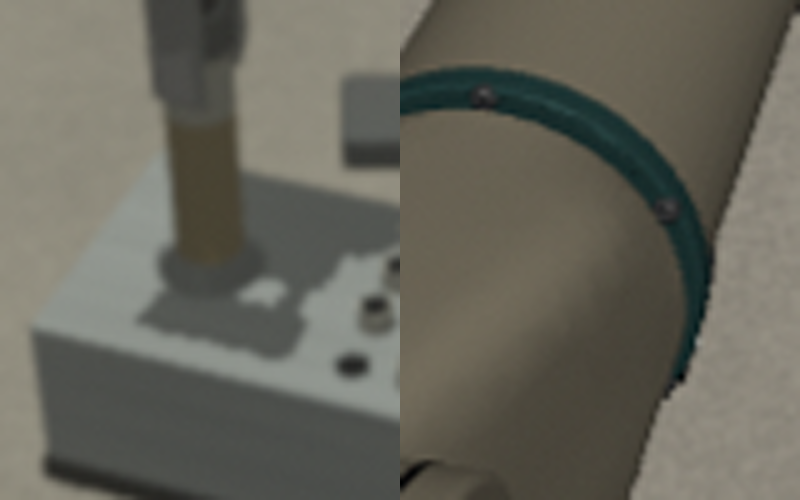

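The foot (173 to 242, near edge at 268) sits over the mouth (158 to 266), so it is centred within 1 to 2 mm. Lowering in.

Request:
{"name": "apply_moves", "arguments": {"increments": [{"x":0,"y":1,"z":-8,"rx":0,"ry":0,"rz":0,"fingers":0},{"x":0,"y":1,"z":-16,"rx":0,"ry":0,"rz":0,"fingers":0},{"x":0,"y":1,"z":-26,"rx":0,"ry":0,"rz":0,"fingers":0},{"x":0,"y":1,"z":-36,"rx":0,"ry":0,"rz":0,"fingers":0},{"x":0,"y":1,"z":-46,"rx":0,"ry":0,"rz":0,"fingers":0},{"x":0,"y":1,"z":-54,"rx":0,"ry":0,"rz":0,"fingers":0},{"x":0,"y":1,"z":-60,"rx":0,"ry":0,"rz":0,"fingers":0},{"x":0,"y":1,"z":-60,"rx":0,"ry":0,"rz":0,"fingers":0}]}}

```text
time_s: 24.42
ee_pos: [0.5652, -0.0917, 0.1271]
ee_rot: [179.8, -0.1, 85.7]
force: [0.6, 0.5, -0.5]
width: 0.0293
```

Request:
{"name": "apply_moves", "arguments": {"increments": [{"x":0,"y":0,"z":-6,"rx":0,"ry":0,"rz":0,"fingers":0},{"x":0,"y":0,"z":-11,"rx":0,"ry":0,"rz":0,"fingers":0},{"x":0,"y":0,"z":-16,"rx":0,"ry":0,"rz":0,"fingers":0},{"x":0,"y":0,"z":-19,"rx":0,"ry":0,"rz":0,"fingers":0},{"x":0,"y":0,"z":-21,"rx":0,"ry":0,"rz":0,"fingers":0},{"x":0,"y":0,"z":-22,"rx":0,"ry":0,"rz":0,"fingers":0},{"x":0,"y":0,"z":-22,"rx":0,"ry":0,"rz":0,"fingers":0}]}}

```text
time_s: 25.3
ee_pos: [0.5652, -0.0917, 0.1051]
ee_rot: [179.8, -0.1, 85.7]
force: [0.1, -0.2, -0.7]
width: 0.0292
```

Request:
{"name": "apply_moves", "arguments": {"increments": [{"x":0,"y":0,"z":-1,"rx":0,"ry":0,"rz":0,"fingers":0},{"x":0,"y":0,"z":-2,"rx":0,"ry":0,"rz":0,"fingers":0},{"x":0,"y":0,"z":-2,"rx":0,"ry":0,"rz":0,"fingers":0}]}}

```text
time_s: 25.68
ee_pos: [0.5651, -0.0918, 0.103]
ee_rot: [179.8, -0.1, 85.7]
force: [0.2, 1.2, -1.2]
width: 0.0298
```

Request:
{"name": "apply_moves", "arguments": {"increments": [{"x":0,"y":0,"z":-1,"rx":0,"ry":0,"rz":0,"fingers":0},{"x":0,"y":0,"z":-1,"rx":0,"ry":0,"rz":0,"fingers":0}]}}

```text
time_s: 25.92
ee_pos: [0.5651, -0.0917, 0.1019]
ee_rot: [179.8, -0.1, 85.7]
force: [-0.2, 0.2, -0.2]
width: 0.0295
```

```bash
python3 -c "
from plant import monitor
s=monitor.state();print(s['ee_pos'],s['ee_rot'],s['width'],s['force'])"
```

```text
[ 0.56506145 -0.0917039   0.10193626] [ 1.79794094e+02 -6.65229634e-02  8.57159625e+01] 0.02951161282556384 [-0.16333744  0.22181878 -0.24838587]
```

Request:
{"name": "apply_moves", "arguments": {"increments": [{"x":0,"y":0,"z":-0.5,"rx":0,"ry":0,"rz":0,"fingers":0},{"x":0,"y":0,"z":-0.5,"rx":0,"ry":0,"rz":0,"fingers":0}]}}

```text
time_s: 26.18
ee_pos: [0.5652, -0.0918, 0.1018]
ee_rot: [179.8, -0.1, 85.7]
force: [-0.9, -0.4, 4.4]
width: 0.0294
```

The bottom is felt (+4.4 N) at the expected height. Releasing and rising.

Request:
{"name": "apply_moves", "arguments": {"increments": [{"x":0,"y":0,"z":0,"rx":0,"ry":0,"rz":0,"fingers":0.4},{"x":0,"y":0,"z":0,"rx":0,"ry":0,"rz":0,"fingers":0.5},{"x":0,"y":0,"z":0,"rx":0,"ry":0,"rz":0,"fingers":0.7},{"x":0,"y":0,"z":0,"rx":0,"ry":0,"rz":0,"fingers":0.7},{"x":0,"y":0,"z":0,"rx":0,"ry":0,"rz":0,"fingers":0.7},{"x":0,"y":0,"z":0,"rx":0,"ry":0,"rz":0,"fingers":0.7}]}}

```text
time_s: 26.92
ee_pos: [0.5652, -0.0918, 0.1018]
ee_rot: [179.8, -0.1, 85.7]
force: [0.5, -1.1, -0.1]
width: 0.0657
```

Request:
{"name": "apply_moves", "arguments": {"increments": [{"x":0,"y":0,"z":15,"rx":0,"ry":0,"rz":0,"fingers":0.7},{"x":0,"y":0,"z":45,"rx":0,"ry":0,"rz":0,"fingers":0.7},{"x":0,"y":0,"z":90,"rx":0,"ry":0,"rz":0,"fingers":0.7},{"x":0,"y":0,"z":130,"rx":0,"ry":0,"rz":0,"fingers":0.7},{"x":-40,"y":0,"z":160,"rx":0,"ry":0,"rz":0,"fingers":0.7},{"x":-80,"y":20,"z":160,"rx":0,"ry":0,"rz":0,"fingers":0.7},{"x":-120,"y":50,"z":160,"rx":0,"ry":0,"rz":0,"fingers":0.7},{"x":-120,"y":90,"z":160,"rx":0,"ry":0,"rz":0,"fingers":0.7}]}}

```text
time_s: 27.92
ee_pos: [0.4424, -0.0021, 0.263]
ee_rot: [179.8, -0.1, 85.5]
force: [0.7, 0.8, 0.0]
width: 0.0661
```

Request:
{"name": "apply_moves", "arguments": {"increments": [{"x":0,"y":40,"z":0,"rx":0,"ry":0,"rz":0,"fingers":0.7},{"x":0,"y":80,"z":0,"rx":0,"ry":0,"rz":0,"fingers":0.7},{"x":0,"y":110,"z":0,"rx":0,"ry":0,"rz":0,"fingers":0.7},{"x":0,"y":110,"z":0,"rx":0,"ry":0,"rz":0,"fingers":0.7}]}}

```text
time_s: 28.42
ee_pos: [0.4423, 0.11, 0.2637]
ee_rot: [179.7, -0.2, 85.8]
force: [0.4, -0.0, 0.4]
width: 0.0657
```

```bash
python3 look.py e1 0.565 -0.0945 0.12; python3 - <<'E'
import cv2,pickle
for n in("scene","top"): cv2.imwrite(f"pics/e1_{n}.png",pickle.load(open(f"e1_{n}.pkl","rb"))["image"])
E
```

```text
scene origin 173 152
top origin 252 132
{'time_s': np.float64(28.525), 'ee_pos': array([0.4424, 0.107 , 0.2636]), 'ee_rot': array([ 1.797436e+02, -1.312000e-01,  8.548800e+01]), 'force': array([-0.101 , -0.3781, -0.612 ]), 'width': np.float64(0.0655), 'joints': array([-37.4967,  16.9966,  26.5822, 112.7958,  -9.6197,  52.0242,
       -10.5205])}
```

View pics/e1.png

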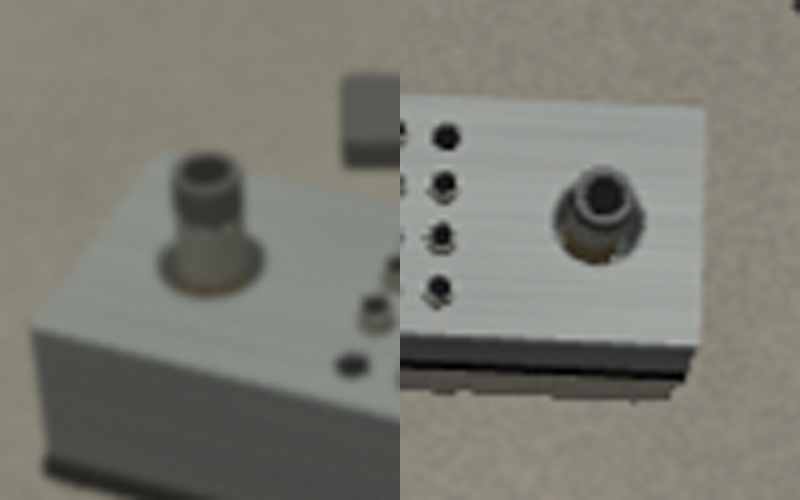

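View pics/e1_scene.png

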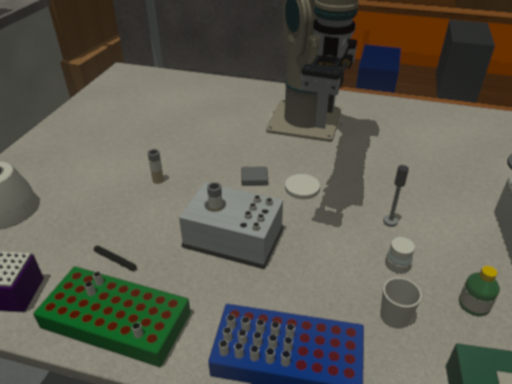

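The long tube stands upright in the well with only its sleeve and cap showing: scene crop rim at (207,168), top crop rim at (604,193). The short tube (155,165), rod (398,195) and jar stand undisturbed. One last height check, then I hand in.

```bash
python3 - <<'E'
from h import *
import pickle
s=pickle.load(open("e1_scene.pkl","rb"));t=pickle.load(open("e1_top.pkl","rb"))
print(tri(s,(173+207.5/5-.5,152+168.5/5-.5),t,(252+204.5/5-.5,132+193.5/5-.5)).round(4),monitor.state()["qd"].round(1))
job.job_done()
E
```

```text
[ 0.5659 -0.0928  0.1416] [ 1.2  0.   0.7  0.4 -0.  -0.2 -0. ]
the job is handed in; nothing more can be done
```

The job is done and handed in at about 28.5 s of the 72 s allowed.

- **Well depth:** I lowered the rod upright into the well. There was no contact at 40 mm. The floor was felt at +5.4 N with the foot at z = 0.015, so the well is 75 mm deep.
- **Rod:** It stands upright back at its original place, (0.417, 0.288), clear of the block.
- **Tube:** The 75 mm frosted part belongs to the long tube. I lowered it upright until it touched the bottom at +4.4 N, at the expected height, then let go and backed the arm away.

**Last checks:** The tube's rim triangulates to z = 0.1416, against 0.140 expected, which is within the camera error. Only the sleeve and cap stand out above the block. The short tube, rod and jar all stand undisturbed.

**Failures and disagreements:**
- My first two move calls were refused because keys were missing, so nothing moved.
- The scene view put the tube about 4 mm off centre above the well. I corrected that before lowering it in.

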